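Load the curing dock with print carriers

ROBOT

A 7-joint arm with a two-finger parallel gripper is mounted at the origin on the work surface. World frame = base frame: x ahead of the robot, y to its left, z up, the work surface at z = 0. Lengths are in m, angles in degrees, forces in N, time in s.
With the tool pointing down it reaches from about 0.35 to 0.775 m from the base axis. Payload 3.1 kg.
Tool frame: the origin (TCP) lies at the very end of the fingers, on their centre line; the grasp point (between the pads) lies 19 mm behind it (ctrl.tcp_to_grasp is the distance from the TCP to the grasp point, in m); z points along the fingers, y is the line along which they close (so a half turn about z gives the same grasp; the last joint's range is limited). The gripper opens to 85 mm and grips with 20 to 120 N. Pads are 22 mm wide; open, the fingers measure 114 mm over their backs; the gripper's body (76 mm by 85 mm) begins 54 mm behind the grasp point. The pads swing forward as they close: fully open they stand 13 mm farther back than shut.
Start: joints at [-72.462, 17.813, 0.802, 86.603, -0.252, 75.585, -1.558], TCP at [0.187, 0.517, 0.231] pointing down, gripper open.
Joint ranges: [-154.91, 154.91], [-16.99, 109.72], [-72.82, 74.43], [7.12, 147.25], [-82.49, 262.49], [11.32, 116.49], [-174.64, 174.64]. Speed limits (degrees/s): [159.86, 159.86, 180, 180, 180, 180, 180].

INTERFACE

Orientations are given as [roll, pitch, yaw] about the fixed x, y, z axes, in that order (R = Rz(yaw) Ry(pitch) Rx(roll)).
In Python, from plant import ctrl gives the robot as it stands. The module is installed in compiled form; this text tells all that it offers.
- The arm moves only by the shell command python3 -m inch 'ROWS' [FORCE]. ROWS is JSON, a list that holds one entry, the list of rows, each a list of 7 numbers: the shift along the tool's x, y, z each as a share of 40 mm, from -1 to 1, then the turn, a rotation vector about the tool's x, y, z each as a share of pi rad, from -1 to 1, then the opening, from 0 (shut) to 1 (fully open). A call has 1 to 8 rows; each row shifts and turns the commanded pose from where the row before left it, along the tool's axes as they then stand; what a row does not reach is not made up. A row lasts 1/8 s, in which the tool goes at most 62.5 mm and 10.7 degrees, less where a joint would pass 70% of its speed; a pose out of reach is approached as far as the arm can. A call with a number of a shift or a turn outside -1 to 1 is refused whole. A call with a gripper value outside its range is refused whole. The fingers move at their own pace and stop on an object; FORCE is the grip in N (left out, the last holds). Time passes only in rows, so rows that do not move let the fingers close. It gives the time, the measured TCP pose, the force, the opening and the grip force at its end, in the units of the state.
- ctrl.get_obs(): the state, without advancing time (a new reading comes with each control period).
- ctrl.read_camera(name): name is "scene" or "top" or "wrist"; returns (picture, depth): 420x560x3 uint8, red, green, blue; 420x560 float32, m along the optical axis (not along the pixel's ray), 0 where there is no reading.
- ctrl.get_calibration(name): a dict with "fx", "fy", "cx", "cy" (pixels), "cam_to_world" (4x4, takes a point from camera to world coordinates); the wrist camera has in their place "mount" (4x4, takes a point from camera to tool coordinates, whose origin is the TCP and whose axes are the flange's). Camera axes: x right, y down, z forward; pixel columns grow to the right and rows downward; lengths in m; the calibration is good to about 2 mm. A picture is of the moment at which its call begins: read the wrist's pose just before it. get_calibration takes no time and is no camera call.
- ctrl.job_done(): hands the job in; it is judged then, once.
The state is a dict: "clock": time; "joint_pos": joint angles; "qd": joint speeds; "effort": joint torques, N m; "eef_pos": TCP position; "tool_rot": TCP orientation; "ft_force": force on the tool from outside, world axes, zero at the start; "moment": the same for the moment, N m; "opening": finger opening in m; "grip_force": force on a finger pad.
Only numpy, scipy, OpenCV 4.12 (cv2) and the standard library are available. Lean on these libraries where they do the work, as an engineer would, in place of code of your own. Each camera call takes 0.05 s, during which the arm holds its last target. There are 200 camera calls.

TASK

Fold the curing dock's amber cover all the way up, clear the failed prints lying on the dock into the green bin, then slide every print carrier onto a rail of its own, under the rail's lips, until it is fully home and the detent holds it. With all carriers home, fold the cover back down level and let go. Do not knock over the amber jar.

Things in the scene. Friction and masses are not known exactly. Their poses are not given: they have to be found in the camera images.
- dock: fixed curing dock: grey deck 8 mm thick, x from -150 to +105 mm, 270 mm wide; bare apron on the near side, three parallel rails behind. Origin: on the table under the middle rail's home point; x = the way carriers slide in (away from the robot), z up. Hinge posts at x = 93, y = +-130 mm, 115 mm high; between them a box, front at x = 77, 43 mm high
- home1 (a point): home point of the right-hand rail (dock y = -74 mm): where a fully home carrier's origin lies, on the deck surface 8 mm above the table, at dock x = 0; axes as the dock's. A carrier held by the detent stays within 1.5 mm of it along x and 2 mm across
- home2 (a point): home point of the middle rail (dock y = 0), as home1. Each rail: channel 48 mm wide, walls 13 mm high from x = -43 to an end stop at x = +32.5, pointed noses out to x = -56. Lips from x = -35 roof its edges: 13 mm of height under them, tops 17 mm above the deck, open slot 36 mm between them
- home3 (a point): home point of the left-hand rail (dock y = +74 mm), as home1. Detent of each rail: at x = 0 a spring-loaded rolling ball in either wall stands 4 mm into the channel; it takes about 8 N to push a carrier's plate along between the balls, until they drop into its side notches when it is home
- cover (a joint): angle of the amber cover: 0 = folded down, level, 105 mm above the table over the rails; grows as it is folded up; 1.571 = upright; stop at 1.8. Stiff friction hinge: stays where it is left, takes about 2 to 3 N at the bar. Starts at 0 to 0.2
- cover_bar (a point): middle of the cover's handle: a steel bar 10 mm thick and 100 mm long, parallel to the hinge (the dock's y), in the plane of the cover, 150 mm from the hinge. Between bar and cover edge is an open gap 35 mm wide (the side arms are at +-50 mm), so that two fingers can straddle the bar from above; the round bar turns between them
- cover_hinge (a point): middle of the cover's hinge axis (the axis is the dock's y), at dock x = 90 mm, z = 105 mm; the amber sheet is 250 mm wide, reaches 110 mm from the hinge and is 4 mm thick
- carrier1: print carrier, may be absent: black plate 64 (x) x 44 (y) x 10 mm, mid-side notches 13 long, 5 deep; central aluminium grip fin 26 (x) x 14 (y) mm, its top 60 mm above the underside. White printed lattices, 24 mm high over all, 18-30 mm fore and aft of centre. About 160 g. All alike; either end may go in first. Stands on the table. Origin: centre of underside, z up
- carrier2: print carrier, may be absent: black plate 64 (x) x 44 (y) x 10 mm, mid-side notches 13 long, 5 deep; central aluminium grip fin 26 (x) x 14 (y) mm, its top 60 mm above the underside. White printed lattices, 24 mm high over all, 18-30 mm fore and aft of centre. About 160 g. All alike; either end may go in first. Stands on the table. Origin: centre of underside, z up
- carrier3: print carrier, may be absent: black plate 64 (x) x 44 (y) x 10 mm, mid-side notches 13 long, 5 deep; central aluminium grip fin 26 (x) x 14 (y) mm, its top 60 mm above the underside. White printed lattices, 24 mm high over all, 18-30 mm fore and aft of centre. About 160 g. All alike; either end may go in first. Stands on the table. Origin: centre of underside, z up
- scrap_lattice: failed print, white open lattice block 38 x 38 x 44 mm high, 60 g, standing on the dock's apron; may be absent. Origin: centre of the underside, z up
- scrap_bracket: failed print, white T-shaped bracket: base 44 (x) x 38 (y) x 14 mm with a central web 44 (x) x 18 (y) mm up to 46 mm height, 60 g, standing on the dock's apron; may be absent. Origin: centre of the underside, z up
- bin: fixed green open bin on the table, 160 x 160 x 60 mm high, walls 5 mm. Origin: centre of the underside
- jar: low amber glass jar with black lid, 60 mm diameter, 55 mm high, a bystander near the carriers. Origin: centre of the underside

How it is judged (in metres and radians):
On the way, in this order (a step that is already met when the one before it is completed fails the run):
1. the cover is folded up to upright or beyond (value of joint cover above 1.5 rad), for 0.2 s.
2. every failed print lies in the bin (x of scrap_lattice in the frame of bin between -0.078 and 0.078 m and y of scrap_lattice in the frame of bin between -0.078 and 0.078 m and z of each of scrap_lattice, scrap_bracket in the frame of bin below 0.055 m and x of scrap_bracket in the frame of bin between -0.078 and 0.078 m and y of scrap_bracket in the frame of bin between -0.078 and 0.078 m), for 0.2 s.
3. with the cover up, every carrier is fully home on a rail (x of carrier1 in the frame of home1 between -0.0035 and 0.004 m and z of each of carrier1, carrier2, carrier3 in the frame of home1 below 0.006 m and angle between the x axis of each of carrier1, carrier2, carrier3 and the x axis of dock, either way round below 0.08 rad and (y of carrier1 in the frame of home1 between -0.006 and 0.006 m or y of carrier1 in the frame of home2 between -0.006 and 0.006 m or y of carrier1 in the frame of home3 between -0.006 and 0.006 m) and x of carrier2 in the frame of home1 between -0.0035 and 0.004 m and (y of carrier2 in the frame of home1 between -0.006 and 0.006 m or y of carrier2 in the frame of home2 between -0.006 and 0.006 m or y of carrier2 in the frame of home3 between -0.006 and 0.006 m) and x of carrier3 in the frame of home1 between -0.0035 and 0.004 m and (y of carrier3 in the frame of home1 between -0.006 and 0.006 m or y of carrier3 in the frame of home2 between -0.006 and 0.006 m or y of carrier3 in the frame of home3 between -0.006 and 0.006 m) and value of joint cover above 0.8 rad), for 0.2 s.
At the end, for the whole second after the job is handed in: Every carrier present is home on one of the rails (within 3.5 mm of the home point along the rail, 6 mm across it, flat on the deck within 6 mm and parallel within 0.08 rad), every failed print present lies in the bin, the cover is down to within 0.07 rad of level, and all is released and at rest (all of step 2 and x of carrier1 in the frame of home1 between -0.0035 and 0.004 m and z of each of carrier1, carrier2, carrier3 in the frame of home1 below 0.006 m and angle between the x axis of each of carrier1, carrier2, carrier3 and the x axis of dock, either way round below 0.08 rad and (y of carrier1 in the frame of home1 between -0.006 and 0.006 m or y of carrier1 in the frame of home2 between -0.006 and 0.006 m or y of carrier1 in the frame of home3 between -0.006 and 0.006 m) and x of carrier2 in the frame of home1 between -0.0035 and 0.004 m and (y of carrier2 in the frame of home1 between -0.006 and 0.006 m or y of carrier2 in the frame of home2 between -0.006 and 0.006 m or y of carrier2 in the frame of home3 between -0.006 and 0.006 m) and x of carrier3 in the frame of home1 between -0.0035 and 0.004 m and (y of carrier3 in the frame of home1 between -0.006 and 0.006 m or y of carrier3 in the frame of home2 between -0.006 and 0.006 m or y of carrier3 in the frame of home3 between -0.006 and 0.006 m) and value of joint cover below 0.07 rad and linear speed of each of carrier1, carrier2, carrier3, scrap_lattice, scrap_bracket below 0.02 m/s); the robot touches nothing.
It fails at once if the jar is knocked over (angle between jar's own z axis and vertical above 0.7 rad).
Of scrap_lattice, scrap_bracket only 1 to 2 are there at a start; the rules pass over those that are not, and their reading is None.
Of carrier1, carrier2, carrier3 only 2 to 3 are there at a start; the rules pass over those that are not, and their reading is None.
At some moment in a run one of carrier1, carrier2, carrier3, scrap_lattice, scrap_bracket may be knocked a few centimetres aside while the robot is not near it.
It also fails if it takes over 210 s, if anything falls off the work surface, if the arm or the gripper's body presses on something with over 40 N, if the wrist force passes 120 N, or if a joint passes its speed limit or range.

## Working session

There is one attempt and no reset: what is moved stays moved. The work goes in short steps, Python scripts to look and compute and a shell command to move; the robot and the scene stay as the last step left them, time stands still between calls to the robot, and variables do not carry over. Pictures are saved under pics/ and viewed, at most 14 in all, crops included, and the job is handed in when it is done.

```bash
mkdir -p pics; ls
python3 - <<'E'
from plant import ctrl
import cv2,numpy as np
for n in ("scene","top"):
    p,d=ctrl.read_camera(n); cv2.imwrite(f"pics/{n}0.png",p[:,:,::-1]); np.savez(f"pics/{n}0.npz",p=p,d=d)
    c=ctrl.get_calibration(n); print(n,c)
print(ctrl.get_calibration("wrist")); print(ctrl.get_obs(), ctrl.tcp_to_grasp)
E
```

```text
pics
scene {'fx': 514.2801487643568, 'fy': 514.2801487643568, 'cx': 279.0899483801537, 'cy': 206.7839464372365, 'cam_to_world': array([[ 0.39499945,  0.49780615, -0.77211688,  1.62452569],
       [ 0.91846768, -0.2321146 ,  0.32021856, -0.44951307],
       [-0.01981283, -0.83565056, -0.548904  ,  0.84067851],
       [ 0.        ,  0.        ,  0.        ,  1.        ]])}
top {'fx': 481.32569493028177, 'fy': 481.32569493028177, 'cx': 282.9846640744854, 'cy': 210.74500167051949, 'cam_to_world': array([[ 7.90133357e-04, -9.96442768e-01,  8.42685282e-02,
         4.53706458e-01],
       [-9.99359356e-01,  2.22836310e-03,  3.57199007e-02,
        -4.10716901e-02],
       [-3.57806177e-02, -8.42427655e-02, -9.95802643e-01,
         1.13943769e+00],
       [ 0.00000000e+00,  0.00000000e+00,  0.00000000e+00,
         1.00000000e+00]])}
{'fx': 343.8712459422125, 'fy': 343.8712459422125, 'cx': 286.2962406625949, 'cy': 206.5889382039474, 'mount': array([[ 1.37309276e-03, -9.59406076e-01, -2.82024991e-01,
         7.13160972e-02],
       [ 9.99998963e-01,  1.19489077e-03,  8.03850264e-04,
      
[... 195 characters left out ...]
lock': 0.1, 'joint_pos': array([-72.46309671,  17.85652522,   0.80177126,  86.68405144,
        -0.25204645,  75.58266206,  -1.55750349]), 'qd': array([-0.02074028, -0.0584129 ,  0.02140324, -0.23839935, -0.05125051,
       -0.00695498, -0.0849994 ]), 'effort': array([ 5.32040267e-04, -3.80856299e+01,  1.46599445e-01, -2.31244433e+01,
        1.23795829e-02,  8.00264126e-03,  9.21262597e-06]), 'eef_pos': array([0.18720984, 0.51646346, 0.23031423]), 'tool_rot': array([-1.79878631e+02,  5.16885938e-03,  1.60079171e+02]), 'ft_force': array([ 0.44507974,  0.30181019, -0.06402556]), 'moment': array([ 0.03628498, -0.01743112,  0.02787902]), 'grip_force': 0.0, 'opening': 0.08567136558917197} 0.0187
```

View pics/scene0.png

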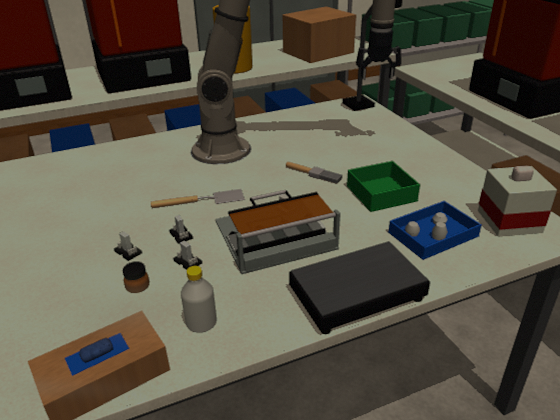

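View pics/top0.png

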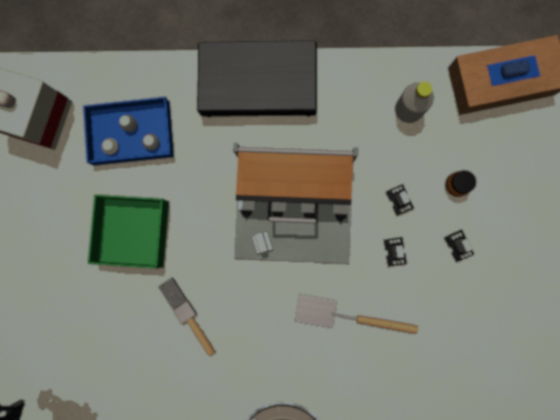

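The overview shows the scrap on the apron at top (262,243), carriers at (400,200), (395,251) and (460,245), the jar at (461,183), the bin at (130,231) and the cover bar at about (294,218). Next I'll measure these.

```bash
cat > h.py <<'E'
import numpy as np,cv2
from plant import ctrl
from scipy.spatial.transform import Rotation as R
def pose():
    o=ctrl.get_obs(); T=np.eye(4); T[:3,:3]=R.from_euler('xyz',o['tool_rot'],degrees=True).as_matrix(); T[:3,3]=o['eef_pos']; return T,o
def cam(n):
    T,o=pose(); p,d=ctrl.read_camera(n); c=ctrl.get_calibration(n)
    M=T@c['mount'] if n=='wrist' else c['cam_to_world']; return p,d,c,M
def cloud(d,c,M):
    v,u=np.indices(d.shape); P=np.stack([(u-c['cx'])/c['fx']*d,(v-c['cy'])/c['fy']*d,d],-1)
    return P@M[:3,:3].T+M[:3,3]
def ray(u,v,z,c,M):
    r=M[:3,:3]@[(u-c['cx'])/c['fx'],(v-c['cy'])/c['fy'],1]; return M[:3,3]+r*(z-M[2,3])/r[2]
def need(x,y,z,yaw,tilt=0):
    "remaining shift (units of 40mm) in tool axes and turn (units of pi) for a tool pointing down at yaw; tilt turns about tool y"
    T,o=pose(); G=(R.from_euler('xyz',[180,0,yaw],degrees=True)*R.from_euler('y',tilt,degrees=True)).as_matrix()
    s=T[:3,:3].T@(np.array([x,y,z])-T[:3,3])/.04; w=R.from_matrix(T[:3,:3].T@G).as_rotvec()/np.pi
    print('shift',s.round(2),'turn',w.round(4),'rot',np.round(o['tool_rot'],1),'pos',o['eef_pos'].round(4))
E
python3 - <<'E'
from h import *
f=np.load('pics/top0.npz'); p,d=f['p'],f['d']; c=ctrl.get_calibration('top'); M=c['cam_to_world']; W=cloud(d,c,M)
x,y,z=W[...,0],W[...,1],W[...,2]; hsv=cv2.cvtColor(p,cv2.COLOR_RGB2HSV)
print('table z',np.median(z[300:400,100:400]), z[350,100:400:30].round(4))
def rect(m,zz,n,mina=40):
    cs,_=cv2.findContours(m.astype(np.uint8),cv2.RETR_EXTERNAL,cv2.CHAIN_APPROX_NONE)
    for k in cs:
        if cv2.contourArea(k)<mina: continue
        w=np.array([ray(*q[0],zz,c,M)[:2] for q in k],np.float32); r=cv2.minAreaRect(w*1000)
        print(n,np.round(r[0],1),np.round(r[1],1),round(r[2],1),'px',k.mean(0).round(0))
S=hsv[...,1];V=hsv[...,2]
roi=np.zeros(S.shape,bool); roi[160:280,370:490]=1
rect(roi&(z>.05),.058,'fin/jar high',5)
rect(roi&(V<60),.01,'black',20)
roi=np.zeros(S.shape,bool); roi[130:275,225:365]=1
rect(roi&(z>.004),.008,'dock',100)
rect(roi&(V<255)&(z>.02)&(np.indices(z.shape)[0]>225),.044,'scrap',20)
am=roi&(hsv[...,0]<20)&(S>150); rect(am,.105,'amber'); print('amber z by row',[(r,z[r,260:330].mean().round(4),x[r,295].round(4)) for r in range(155,200,6)])
rect((hsv[...,0]>45)&(hsv[...,0]<75)&(S>120)&(z<.2),.06,'green',500)
print('bar',[(r,W[r,294].round(3)) for r in range(205,240,2)])
for r in (145,148,150,152,155): print(r,[(u,W[r,u].round(3).tolist()) for u in (234,237,240,352,355,358)])
b=p[130:275,225:500]; b=cv2.resize(np.clip(b*1.8,0,255).astype(np.uint8),None,fx=2.9,fy=2.9,interpolation=2); cv2.imwrite('pics/c0.png',b[:,:,::-1])
E
```

```text
table z -0.000382681158264897 [-0.0031 -0.0002  0.0016 -0.0019 -0.0014 -0.0013 -0.0032 -0.0015 -0.0052
 -0.0005]
fin/jar high [ 455.  -259.3] [25.7 15.6] 10.2 px [[399. 251.]]
fin/jar high [ 469.1 -406.1] [26.4 15.9] 24.9 px [[465. 245.]]
fin/jar high [ 575.1 -272.8] [27.9 16.1] 25.2 px [[404. 197.]]
fin/jar high [ 611.2 -406.4] [51.2 49.7] 89.7 px [[463. 181.]]
black [ 453.6 -259.9] [59.  39.6] 7.6 px [[393. 250.]]
black [ 467.5 -406.8] [60.6 41.8] 23.7 px [[457. 245.]]
black [ 574.9 -272.6] [58.7 40.9] 24.7 px [[399. 201.]]
black [ 612.6 -415.4] [52.5 67.5] 40.9 px [[458. 184.]]
dock [569.6 -22.9] [296.5 275.1] 87.6 px [[294. 202.]]
scrap [475.7  47.7] [43.9 37.5] 18.4 px [[261. 242.]]
amber [617.  -29.1] [246.2  90. ] 88.0 px [[296. 176.]]
amber z by row [(155, np.float64(0.1214), np.float64(0.6632)), (161, np.float64(0.1067), np.float64(0.6494)), (167, np.float64(0.1072), np.float64(0.6359)), (173, np.float64(0.1073), np.float64(0.623)), (179, np.float64(0.1367), np.float64(0.6099)), (185, np.float64(0.1077), np.float64(0.5967)), (191, np.float64(0.1227), np.float64(0.5833)), (19
[... 1053 characters left out ...]
, [0.678, 0.096, 0.11]), (240, [0.678, 0.09, 0.11]), (352, [0.7, -0.165, -0.0]), (355, [0.676, -0.159, 0.113]), (358, [0.701, -0.18, -0.005])]
150 [(234, [0.673, 0.102, 0.116]), (237, [0.673, 0.096, 0.112]), (240, [0.673, 0.089, 0.112]), (352, [0.673, -0.154, 0.104]), (355, [0.671, -0.159, 0.115]), (358, [0.695, -0.179, -0.0])]
152 [(234, [0.671, 0.104, 0.104]), (237, [0.671, 0.097, 0.101]), (240, [0.67, 0.09, 0.105]), (352, [0.668, -0.153, 0.107]), (355, [0.667, -0.159, 0.115]), (358, [0.691, -0.18, -0.002])]
155 [(234, [0.685, 0.118, 0.001]), (237, [0.664, 0.097, 0.102]), (240, [0.663, 0.09, 0.109]), (352, [0.662, -0.154, 0.106]), (355, [0.661, -0.159, 0.112]), (358, [0.683, -0.179, 0.0])]
```

View pics/c0.png

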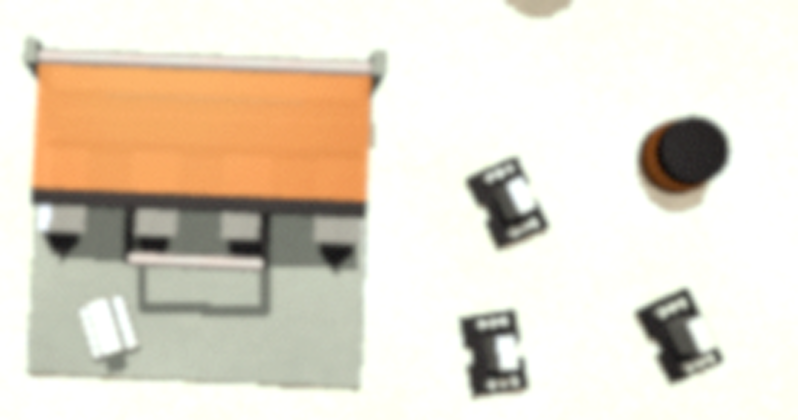

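Only the bracket is lying on the apron (crop 108,325). The three carriers stand to the right of the dock, and the bar is at crop (196,260), i.e. world (0.521, -0.027, 0.107). I'll do the cover first: turn, then go above the bar with the fingers narrowed.

```bash
python3 -m inch '[[[0,0,0,0,0,0.0571,0.35],[0,0,0,0,0,0.0571,0.35],[0,0,0,0,0,0.0571,0.35],[0,0,0,0,0,0.0571,0.35],[0,0,0,0,0,0.0571,0.35],[0,0,0,0,0,0.0571,0.35],[0,0,0,0,0,0.0571,0.35],[0,0,0,0,0,0,0.35]]]' 20
python3 -m inch '[[[-0.9,0.5,0,0,0,0,0.35],[-0.9,0.5,0,0,0,0,0.35],[-0.9,0.5,0,0,0,0,0.35],[-0.9,0.5,0,0,0,0,0.35],[-0.9,0.5,0,0,0,0,0.35],[-0.9,0.5,0,0,0,0,0.35],[-0.9,0.5,0,0,0,0,0.35],[-0.9,0.5,0,0,0,0,0.35]]]'
python3 -m inch '[[[-0.9,0.5,0,0,0,0,0.35],[-0.9,0.5,0,0,0,0,0.35],[-0.9,0.5,0,0,0,0,0.35],[-0.9,0.5,0,0,0,0,0.35],[-0.9,0.5,0,0,0,0,0.35],[0,0,0,0,0,0,0.35],[0,0,0,0,0,0,0.35]]]'
python3 - <<'E'
from h import *
need(.521,-.027,.16,88)
p,d,c,M=cam('wrist'); cv2.imwrite('pics/w1.png',p[:,:,::-1])
W=cloud(d,c,M); m=(W[...,2]>.095)&(W[...,2]<.13)&(W[...,0]<.545)
cv2.imwrite('pics/m1.png',m*255); q=W[m]; print(len(q),np.median(q,0), q.min(0),q.max(0))
E
```

```text
clock: 1.1
eef_pos: [0.1872, 0.5168, 0.2307]
tool_rot: [-180.0, 0.1, 88.3]
ft_force: [-0.9, -0.1, 0.4]
opening: 0.0298
grip_force: 0.0
clock: 2.1
eef_pos: [0.3383, 0.2227, 0.2313]
tool_rot: [180.0, -0.0, 88.3]
ft_force: [-0.3, -0.5, 0.2]
opening: 0.03
grip_force: 0.0
clock: 2.98
eef_pos: [0.4316, 0.0415, 0.2311]
tool_rot: [-179.9, -0.0, 88.2]
ft_force: [-1.1, 1.6, 0.3]
opening: 0.0298
grip_force: 0.0
shift [-1.64  2.29  1.77] turn [-0.0003 -0.0002  0.0014] rot [-179.9   -0.    88.2] pos [0.4316 0.0415 0.2311]
1438 [ 0.52154292 -0.00453369  0.11037894] [ 0.51521313 -0.06281332  0.10383041] [0.54481648 0.03072808 0.11325311][ WARN:0@1.476] global loadsave.cpp:1063 imwrite_ Unsupported depth image for selected encoder is fallbacked to CV_8U.
```

View pics/w1.png

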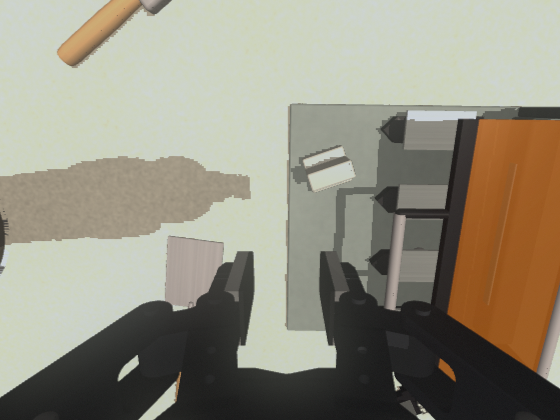

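The wrist view shows the bar running vertically at about (395,265), measured at x = 0.521 and z = 0.105. I'll straddle it and close.

```bash
python3 -m inch '[[[-0.55,0.76,0.59,0,0,0,0.35],[-0.55,0.76,0.59,0,0,0,0.35],[-0.54,0.77,0.59,0,0,0,0.35],[0,0,0,0,0,0,0.35],[0,0,0.6,0,0,0,0.35],[0,0,0.6,0,0,0,0.35],[0,0,0.6,0,0,0,0.35],[0,0,0,0,0,0,0.35]]]' 20
python3 -m inch '[[[0,0,0,0,0,0,0],[0,0,0,0,0,0,0],[0,0,0,0,0,0,0],[0,0,0,0,0,0,0]]]' 25
python3 - <<'E'
from h import *
T,o=pose(); print(o['eef_pos'],o['ft_force'],o['opening'],o['grip_force'])
# arc rows: hinge 150 mm ahead, 8 steps/ call
th0=0.0
a=np.linspace(0,1.62,18); b=np.c_[-.15*np.cos(a),.15*np.sin(a)]
print((np.diff(b,axis=0)/.04*[1,-1]).round(2).tolist())
E
```

```text
clock: 4.03
eef_pos: [0.5194, -0.0251, 0.0874]
tool_rot: [-179.8, -0.1, 88.3]
ft_force: [0.1, -0.4, -0.3]
opening: 0.0301
grip_force: 0.0
clock: 4.53
eef_pos: [0.521, -0.0266, 0.0887]
tool_rot: [-180.0, -0.1, 88.2]
ft_force: [-3.1, 2.4, 1.3]
opening: 0.0088
grip_force: 24.6
[ 0.52103417 -0.02663843  0.08867967] [-3.13192104  2.39234376  1.27407407] 0.00876875335514449 24.58105355501175
[[0.02, -0.36], [0.05, -0.35], [0.08, -0.35], [0.12, -0.34], [0.15, -0.32], [0.18, -0.31], [0.21, -0.29], [0.23, -0.27], [0.26, -0.25], [0.28, -0.22], [0.3, -0.19], [0.32, -0.16], [0.33, -0.13], [0.34, -0.1], [0.35, -0.07], [0.36, -0.03], [0.36, 0.0]]
```

```bash
python3 -m inch '[[[0,0.02,-0.36,0,0,0,0],[0,0.05,-0.35,0,0,0,0],[0,0.08,-0.35,0,0,0,0],[0,0.12,-0.34,0,0,0,0],[0,0.15,-0.32,0,0,0,0],[0,0.18,-0.31,0,0,0,0],[0,0.21,-0.29,0,0,0,0],[0,0,0,0,0,0,0]]]' 25
python3 -m inch '[[[0,0.23,-0.27,0,0,0,0],[0,0.26,-0.25,0,0,0,0],[0,0.28,-0.22,0,0,0,0],[0,0.3,-0.19,0,0,0,0],[0,0.32,-0.16,0,0,0,0],[0,0,0,0,0,0,0]]]'
python3 -m inch '[[[0,0.33,-0.13,0,0,0,0],[0,0.34,-0.1,0,0,0,0],[0,0.35,-0.07,0,0,0,0],[0,0.36,-0.03,0,0,0,0],[0,0.36,0,0,0,0,0],[0,0.1,0,0,0,0,0],[0,0,0,0,0,0,0]]]'
python3 - <<'E'
from h import *
p,d,c,M=cam('scene'); cv2.imwrite('pics/s2.png',p[120:330,100:400,::-1]); print(pose()[1]['opening'])
E
```

```text
clock: 5.52
eef_pos: [0.5531, -0.0281, 0.1837]
tool_rot: [-179.9, -0.1, 88.2]
ft_force: [-8.8, 4.7, 6.9]
opening: 0.0087
grip_force: 25.0
clock: 6.28
eef_pos: [0.6116, -0.0308, 0.2293]
tool_rot: [179.6, 0.0, 88.2]
ft_force: [-3.4, 3.8, 9.2]
opening: 0.0087
grip_force: 25.4
clock: 7.15
eef_pos: [0.6852, -0.0343, 0.241]
tool_rot: [179.6, 0.2, 88.1]
ft_force: [0.2, 1.4, 5.0]
opening: 0.0085
grip_force: 25.3
0.008998444257529669
```

View pics/s2.png

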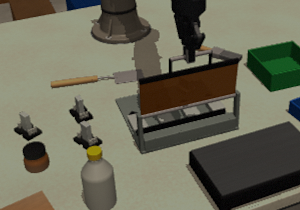

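The cover stands upright, slightly past vertical, with the bar still in the fingers. I'll release it, back up, and go look at the scrap and rails.

```bash
python3 -m inch '[[[0,0,0,0,0,0,0.4],[0,0,0,0,0,0,0.4],[0,0,-0.7,0,0,0,0.4],[0,0,-0.8,0,0,0,0.4],[0,0.0,0,0,0,0,0.4],[0.3,-0.8,0,0,0,0,1],[0.3,-0.8,0,0,0,0,1],[0.3,-0.8,0,0,0,0,1]]]'
python3 -m inch '[[[0.3,-0.8,0,0,0,-0.0556,1],[0,0,0,0,0,-0.0556,1],[0,0,0,0,0,-0.0556,1],[0,0,0,0,0,-0.0556,1],[0,0,0,0,0,-0.0556,1],[0,0,0,0,0,-0.0556,1],[0,0,0,0,0,-0.0556,1],[0,0,0,0,0,-0.0556,1]]]'
python3 -m inch '[[[0.5,0,0.3,0,0,-0.0556,1],[0.5,0,0.3,0,0,0,1],[0.5,0,0.3,0,0,0,1],[0,0,0,0,0,0,1],[0,0,0,0,0,0,1]]]'
python3 - <<'E'
from h import *
T,o=pose(); print(o['joint_pos'].round(1))
p,d,c,M=cam('wrist'); cv2.imwrite('pics/w3.png',p[:,:,::-1]); np.savez('pics/w3.npz',p=p,d=d,M=M)
W=cloud(d,c,M); m=(W[...,2]>.013)&(W[...,0]<.52)&(W[...,1]>-.0)&(W[...,1]<.12)&(W[...,0]>.43)&(p.min(-1)>130)
n,l,s,ce=cv2.connectedComponentsWithStats(m.astype(np.uint8))
for i in range(1,n):
    if s[i,4]<100: continue
    q=W[l==i]
    for lo,hi in ((.035,.06),(.01,.03)):
        k=q[(q[:,2]>lo)&(q[:,2]<hi)]
        if len(k)>20: print(s[i],lo,len(k),k[:,2].max().round(4),cv2.minAreaRect((k[:,:2]*1000).astype(np.float32)),np.median(k,0).round(4))
E
```

```text
clock: 8.2
eef_pos: [0.5865, 0.0064, 0.2963]
tool_rot: [-179.9, 0.0, 88.1]
ft_force: [0.2, 0.0, 0.9]
opening: 0.0849
grip_force: 0.0
clock: 9.2
eef_pos: [0.5558, 0.019, 0.2965]
tool_rot: [-179.9, -0.1, 168.5]
ft_force: [-0.1, 0.2, -1.1]
opening: 0.0851
grip_force: 0.0
clock: 9.82
eef_pos: [0.4975, 0.0245, 0.262]
tool_rot: [-180.0, 0.0, 178.2]
ft_force: [0.4, 0.9, 0.2]
opening: 0.0852
grip_force: 0.0
[-27.3  11.2  27.   92.1  -5.2  77.9  88.5]
[ 286  127   43   49 1286] 0.035 696 0.0561 ((474.216552734375, 48.896026611328125), (42.614505767822266, 17.204011917114258), 17.373191833496094) [0.4736 0.0484 0.0539]
[ 286  127   43   49 1286] 0.01 590 0.0241 ((474.2514953613281, 48.567543029785156), (42.60990524291992, 36.913448333740234), 17.587366104125977) [0.4739 0.0423 0.0219]
```

View pics/w3.png

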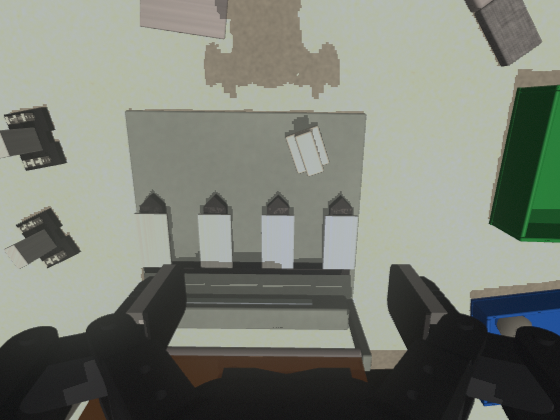

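The wrist view shows the bracket at (307,150), four lip blocks at (155/215/278/340, 240), and carriers on the left edge. Bracket web: centre (0.474, 0.049), 17.4°. I'll grasp it and fit the dock from this same image.

Run:
```python
from h import *
f=np.load('pics/w3.npz'); c=ctrl.get_calibration('wrist'); W=cloud(f['d'],c,f['M']); z=W[...,2]
m=((z>.019)&(z<.032)&(W[...,0]>.53)&(W[...,0]<.63)&(f['p'].min(-1)>120)).astype(np.uint8)
n,l,s,ce=cv2.connectedComponentsWithStats(m)
for i in range(1,n):
    if s[i,4]>200:
        q=W[l==i]; print(s[i],cv2.minAreaRect((q[:,:2]*1000).astype(np.float32)),np.median(q[:,2]))
m=(z>.004)&(z<.013)&(W[...,0]<.5)&(np.abs(W[...,1])<.2)
k=[]
for u in range(150,350,10):
    r=np.where(m[:,u])[0]
    if len(r)>10:
        v=r.min(); k.append(ray(u,v,.008,c,f['M'])[:2])
k=np.array(k); print('near edge',np.polyfit(k[:,1],k[:,0],1), k[0],k[-1])
need(.4742,.0489,.10,197.4)
```

```text
[ 134  213   37   54 1661] ((575.3257446289062, -136.4806365966797), (38.7529411315918, 67.4815444946289), 87.67029571533203) 0.02482345809267189
[ 198  215   34   48 1491] ((575.16357421875, -62.3646240234375), (38.0474967956543, 60.76161575317383), 87.56867980957031) 0.02489194995764804
[ 262  215   32   54 1583] ((581.7373657226562, 11.454559326171875), (37.499324798583984, 68.68397521972656), 88.22174072265625) 0.024954635003383685
[ 323  216   35   53 1711] ((584.6204223632812, 85.58666229248047), (38.43743896484375, 67.84556579589844), 87.57905578613281) 0.024903090359759295
near edge [0.7663501  0.40121864] [ 0.31896621 -0.10935995] [0.43624602 0.08619467]
shift [0.62 0.59 4.06] turn [-0.0002  0.0003 -0.1067] rot [-1.800e+02  1.000e-01  1.782e+02] pos [0.4979 0.0244 0.2623]
```

Dock fit: yaw -2.4°, origin (0.5812, -0.0255). Next, the bracket grasp.

```bash
python3 -m inch '[[[0,0,0,0,0,-0.0534,1],[0,0,0,0,0,-0.0534,1],[0.19,0.38,0.5,0,0,0,0.7],[0.19,0.38,0.8,0,0,0,0.7],[0,0,0.9,0,0,0,0.7],[0,0,0.9,0,0,0,0.7],[0,0,0.9,0,0,0,0.7],[0,0,0,0,0,0,0.7]]]'
python3 - <<'E'
from h import *
need(.4742,.0489,.027,197.4)
E
```

```text
clock: 10.88
eef_pos: [0.4718, 0.0485, 0.0999]
tool_rot: [180.0, -0.3, -162.6]
ft_force: [-0.3, 0.7, 0.5]
opening: 0.0599
grip_force: 0.0
shift [-0.07 -0.01  1.82] turn [ 0.     -0.0019  0.    ] rot [ 180.    -0.3 -162.6] pos [0.4718 0.0485 0.0999]
```

```bash
python3 -m inch '[[[-0.03,0,0.6,0,0,0,0.7],[0,0,0.6,0,0,0,0.7],[0,0,0.62,0,0,0,0.7],[0,0,0,0,0,0,0.7],[0,0,0,0,0,0,0],[0,0,0,0,0,0,0],[0,0,0,0,0,0,0],[0,0,0,0,0,0,0]]]' 35
python3 -m inch '[[[0,0,-0.5,0,0,0,0],[0,0,-0.8,0,0,0,0],[0,0,-0.9,0,0,0,0],[0,0,-0.9,0,0,0,0],[0,0,0,0,0,0,0]]]'
python3 -m inch '[[[-0.355,0.87,0,0,0,0,0],[-0.355,0.87,0,0,0,0,0],[-0.355,0.87,0,0,0,0,0],[-0.355,0.87,0,0,0,0,0],[-0.355,0.87,0,0,0,0,0],[-0.355,0.87,0,0,0,0,0],[-0.355,0.87,0,0,0,0,0],[-0.355,0.87,0,0,0,0,0]]]'
python3 -m inch '[[[0,0,0,0,0,0,0],[0,0,0.6,0,0,0,0],[0,0,0.8,0,0,0,0],[0,0,0.8,0,0,0,0],[0,0,0.5,0,0,0,0],[0,0,0,0,0,0,0],[0,0,0,0,0,0,0.45],[0,0,0,0,0,0,0.45]]]'
```

```text
clock: 11.88
eef_pos: [0.4762, 0.0495, 0.0308]
tool_rot: [-180.0, 0.2, -162.6]
ft_force: [-0.1, 0.6, 7.2]
opening: 0.0173
grip_force: 35.1
clock: 12.5
eef_pos: [0.4769, 0.0495, 0.1562]
tool_rot: [-180.0, 0.4, -162.6]
ft_force: [-0.2, -0.4, -1.0]
opening: 0.0176
grip_force: 34.2
clock: 13.5
eef_pos: [0.4986, 0.3495, 0.1514]
tool_rot: [-179.9, -0.2, -162.6]
ft_force: [-0.0, 0.0, -0.7]
opening: 0.0175
grip_force: 34.3
clock: 14.5
eef_pos: [0.5006, 0.3493, 0.0468]
tool_rot: [180.0, 0.2, -162.6]
ft_force: [-0.4, -0.7, 0.4]
opening: 0.0384
grip_force: 0.0
```

```bash
python3 -m inch '[[[0,0,-0.9,0,0,0,0.6],[0,0,-0.9,0,0,0,0.6],[0,0,-0.9,0,0,0,0.6],[0,0,-0.9,0,0,0,0.6],[0,0,-0.9,0,0,0,0.6],[0,0,-0.5,0,0,0,0.6]]]'
python3 -m inch '[[[0.351,-0.885,0,0,0,0,0.6],[0.351,-0.885,0,0,0,0,0.6],[0.351,-0.885,0,0,0,0,0.6],[0.351,-0.885,0,0,0,0,0.6],[0.351,-0.885,0,0,0,0,0.6],[0.351,-0.885,0,0,0,0,0.6],[0.351,-0.885,0,0,0,0,0.6],[0.351,-0.885,0,0,0,0,0.6]]]'
python3 -m inch '[[[0.351,-0.885,0,0,0,0,0.6],[0.351,-0.885,0,0,0,0,0.6],[0.351,-0.885,0,0,0,0,0.6],[0.351,-0.885,0,0,0,0,0.6],[0.351,-0.885,0,0,0,0,0.6],[0.351,-0.885,0,0,0,0,0.6],[0.351,-0.885,0,0,0,0,0.6],[0,0,0,0,0,0,0.6]]]'
cat >> h.py <<'E'
def carriers(n,save=None):
    p,d,c,M=cam(n); W=cloud(d,c,M); z=W[...,2]
    if save: cv2.imwrite(save,p[:,:,::-1])
    m=((z>.045)&(z<.075)&(W[...,0]>.35)&(W[...,0]<.75)&(W[...,1]<-.17)&(W[...,1]>-.6)).astype(np.uint8)
    N,l,s,ce=cv2.connectedComponentsWithStats(m)
    for i in range(1,N):
        if s[i,4]>15:
            q=W[l==i]; q=q[q[:,2]>np.percentile(q[:,2],50)-.006]; r=cv2.minAreaRect((q[:,:2]*1000).astype(np.float32)); print(n,'fin',np.round(r[0],1),np.round(r[1],1),round(r[2],1),q[:,2].max().round(3),s[i])
    m=((p.max(-1)<75)&(z<.02)&(z>.004)&(W[...,0]>.35)&(W[...,0]<.75)&(W[...,1]<-.17)&(W[...,1]>-.6)).astype(np.uint8)
    N,l,s,ce=cv2.connectedComponentsWithStats(m)
    for i in range(1,N):
        if s[i,4]>80:
            r=cv2.minAreaRect((W[l==i][:,:2]*1000).astype(np.float32)); print(n,'plate',np.round(r[0],1),np.round(r[1],1),round(r[2],1),s[i])
E
python3 - <<'E'
from h import *
need(.455,-.26,.2,190)
carriers('wrist','pics/w4.png')
p,d,c,M=cam('top'); W=cloud(d,c,M)
m=(p.min(-1)>120)&(W[...,2]<.06)&(abs(W[...,0]-.499)<.075)&(abs(W[...,1]-.349)<.075); print('in bin',m.sum(),np.median(W[m],0) if m.any() else 0)
hsv=cv2.cvtColor(p,cv2.COLOR_RGB2HSV)
E
```

```text
clock: 15.25
eef_pos: [0.5007, 0.3495, 0.2492]
tool_rot: [179.9, 0.3, -162.6]
ft_force: [0.5, 0.8, -0.6]
opening: 0.0508
grip_force: 0.0
clock: 16.25
eef_pos: [0.4774, 0.0437, 0.2466]
tool_rot: [180.0, 0.2, -162.6]
ft_force: [0.6, 0.2, 0.3]
opening: 0.0511
grip_force: 0.0
clock: 17.25
eef_pos: [0.4564, -0.2252, 0.2466]
tool_rot: [-179.8, 0.0, -163.0]
ft_force: [-0.4, 0.4, 0.3]
opening: 0.0506
grip_force: 0.0
shift [ 0.29 -0.82  1.17] turn [-0.0011  0.0003  0.0388] rot [-179.8    0.  -163. ] pos [ 0.4564 -0.2252  0.2466]
wrist fin [ 468.2 -407.8] [25.9 15. ] 25.1 0.062 [ 88 122  29  30 614]
wrist fin [ 454.1 -261. ] [26.1 14. ] 8.6 0.063 [244 153  18  30 427]
wrist fin [ 610.9 -408.7] [51.8 52.5] 60.6 0.058 [  56  240   54   48 1962]
wrist fin [ 565.7 -282.8] [2.3 5.4] 27.5 0.061 [202 257   8   8  35]
wrist plate [ 468.4 -408. ] [62.9 45.2] 25.2 [  95  101   57   64 1260]
wrist plate [ 546.5 -281. ] [48.8 20.6] 86.4 [197 226  40  20 152]
wrist plate [ 575.8 -260. ] [52.6 17.4] 40.8 [215 236  27  41 270]
in bin 253 [0.49329298 0.33845046 0.02368431]
```

View pics/w4.png

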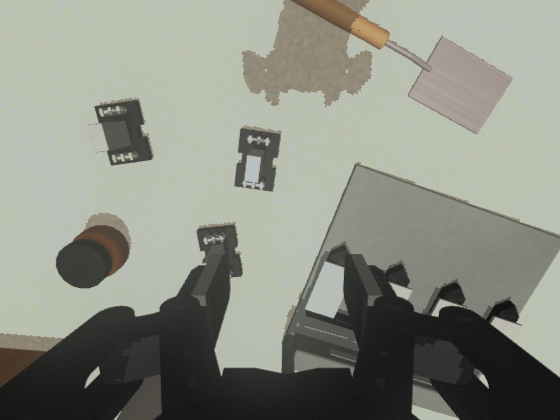

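The bracket is in the bin. The wrist view shows carriers at (122,130), (258,160) and partly hidden (220,250). Carrier A is at (0.454, -0.261), 8.6°. Going for A.

```bash
python3 -m inch '[[[0,0,0,0,0,0.0467,0.6],[0.1,-0.44,0.7,0,0,0,0.6],[0.09,-0.44,0.8,0,0,0,0.6],[0,0,0.8,0,0,0,0.6],[0,0,0.8,0,0,0,0.6],[0,0,0.5,0,0,0,0.6],[0,0,0,0,0,0,0.6]]]'
python3 - <<'E'
from h import *
need(.4541,-.2610,.026,188.6)
E
```

```text
clock: 18.23
eef_pos: [0.4553, -0.254, 0.1]
tool_rot: [179.8, -0.1, -170.8]
ft_force: [-0.3, 0.1, 0.9]
opening: 0.0508
grip_force: 0.0
shift [ 0.05 -0.17  1.85] turn [ 0.001  -0.0007  0.0032] rot [ 1.798e+02 -1.000e-01 -1.708e+02] pos [ 0.4553 -0.254   0.1   ]
```

```bash
python3 -m inch '[[[0.05,-0.17,0.5,0,0,0.0032,0.6],[0,0,0.7,0,0,0,0.6],[0,0,0.65,0,0,0,0.6],[0,0,0,0,0,0,0.6],[0,0,0,0,0,0,0],[0,0,0,0,0,0,0],[0,0,0,0,0,0,0],[0,0,0,0,0,0,0]]]' 60
python3 - <<'E'
from h import *
T,o=pose(); print(o['eef_pos'],o['tool_rot'],o['opening'],o['grip_force'])
D=R.from_euler('z',-2.4,degrees=True).as_matrix()
O=np.array([.5812,-.0255,0])
for yy in (.074,0,-.074): 
    a=O+D@[-.105,yy,0]; b=O+D@[0,yy,0]; print(a.round(4),b.round(4))
    need(a[0],a[1],.085,177.6)
E
```

```text
clock: 19.23
eef_pos: [0.4562, -0.2642, 0.029]
tool_rot: [-179.9, 0.2, -171.5]
ft_force: [0.0, 0.2, 6.9]
opening: 0.0131
grip_force: 59.9
[ 0.4562331  -0.26422533  0.02900688] [-1.79921946e+02  1.78129451e-01 -1.71540370e+02] 0.013116651434288593 59.874536991119385
[0.4794 0.0528 0.    ] [0.5843 0.0484 0.    ]
shift [-1.74  7.75 -1.4 ] turn [-0.0003  0.001   0.0603] rot [-179.9    0.2 -171.5] pos [ 0.4562 -0.2642  0.029 ]
[ 0.4763 -0.0211  0.    ] [ 0.5812 -0.0255  0.    ]
shift [-1.39  5.94 -1.4 ] turn [-0.0003  0.001   0.0603] rot [-179.9    0.2 -171.5] pos [ 0.4562 -0.2642  0.029 ]
[ 0.4732 -0.095   0.    ] [ 0.5781 -0.0994  0.    ]
shift [-1.05  4.12 -1.4 ] turn [-0.0003  0.001   0.0603] rot [-179.9    0.2 -171.5] pos [ 0.4562 -0.2642  0.029 ]
```

```bash
python3 -m inch '[[[0,0,-0.4,0,0,0,0],[0,0,-0.6,0,0,0,0],[0,0,-0.5,0,0,0.03,0],[0,0,0,0,0,0.03,0],[0,0,0,0,0,0,0]]]'
python3 -m inch '[[[-0.03,0.5,0,0,0,0,0],[-0.03,0.88,0,0,0,0,0],[-0.03,0.88,0,0,0,0,0],[-0.03,0.88,0,0,0,0,0],[-0.03,0.88,0,0,0,0,0],[-0.03,0.88,0,0,0,0,0],[-0.03,0.88,0,0,0,0,0],[-0.03,0.88,0,0,0,0,0]]]'
python3 -m inch '[[[-0.03,0.88,0,0,0,0,0],[0,0.4,0,0,0,0,0],[0,0,0,0,0,0,0],[0,0,0,0,0,0,0]]]'
python3 - <<'E'
from h import *
need(.4794,.0528,.039,177.6)
E
```

```text
clock: 19.85
eef_pos: [0.4547, -0.2637, 0.088]
tool_rot: [-180.0, 0.0, 177.7]
ft_force: [0.3, 0.2, -1.1]
opening: 0.0133
grip_force: 58.7
clock: 20.85
eef_pos: [0.4749, 0.0031, 0.0873]
tool_rot: [-180.0, -0.0, 177.7]
ft_force: [0.4, 0.5, -1.9]
opening: 0.013
grip_force: 58.8
clock: 21.35
eef_pos: [0.4785, 0.051, 0.0873]
tool_rot: [-179.9, -0.0, 177.5]
ft_force: [-0.1, -0.7, -1.3]
opening: 0.0132
grip_force: 58.8
shift [-0.02  0.05  1.21] turn [-0.0004 -0.     -0.0005] rot [-179.9   -0.   177.5] pos [0.4785 0.051  0.0873]
```

```bash
python3 -m inch '[[[-0.02,0.05,0.5,0,0,0,0],[0,0,0.45,0,0,0,0],[0,0,0.25,0,0,0,0],[0,0,0,0,0,0,0],[0,0,0,0,0,0,0]]]'
python3 -m inch '[[[0,0,0.05,0,0,0,0],[0,0,0,0,0,0,0]]]'
python3 -m inch '[[[0,0,0.05,0,0,0,0],[0,0,0,0,0,0,0]]]'
```

```text
clock: 21.98
eef_pos: [0.4802, 0.0547, 0.0399]
tool_rot: [180.0, 0.1, 177.6]
ft_force: [-0.1, -0.3, -0.3]
opening: 0.013
grip_force: 58.8
clock: 22.22
eef_pos: [0.4797, 0.0552, 0.0376]
tool_rot: [180.0, 0.0, 177.7]
ft_force: [-0.6, -0.3, -1.8]
opening: 0.0129
grip_force: 58.8
clock: 22.48
eef_pos: [0.4798, 0.0553, 0.037]
tool_rot: [179.9, 0.0, 177.7]
ft_force: [-4.7, -0.0, 12.2]
opening: 0.0126
grip_force: 60.7
```

```bash
python3 -m inch '[[[0,-0.06,-0.03,0,0,0,0],[0,0,0,0,0,0,0],[-0.3,0,0,0,0,0,0],[-0.3,0,0,0,0,0,0],[-0.3,0,0,0,0,0,0],[-0.3,0,0,0,0,0,0],[-0.2,0,0,0,0,0,0],[0,0,0,0,0,0,0]]]'
python3 - <<'E'
from h import *
need(.5843,.0484,.0375,177.6)
E
```

```text
clock: 23.48
eef_pos: [0.5354, 0.0507, 0.037]
tool_rot: [180.0, -0.0, 177.7]
ft_force: [-3.5, 0.4, 6.9]
opening: 0.013
grip_force: 59.9
shift [-1.22 -0.01 -0.01] turn [ 0.0002 -0.0003  0.0003] rot [180.   -0.  177.7] pos [0.5354 0.0507 0.037 ]
```

```bash
python3 -m inch '[[[-0.2,0,-0.02,0,0,0,0],[-0.25,0,0,0,0,0,0],[-0.25,0,0,0,0,0,0],[-0.2,0,0,0,0,0,0],[-0.2,0,0,0,0,0,0],[-0.1,0,0,0,0,0,0],[-0.05,0,0,0,0,0,0],[0,0,0,0,0,0,0]]]'
python3 - <<'E'
from h import *
need(.5843,.0484,.0375,177.6); print(ctrl.get_obs()['ft_force'])
E
```

```text
clock: 24.48
eef_pos: [0.5852, 0.0482, 0.0371]
tool_rot: [-180.0, -0.0, 177.6]
ft_force: [-0.1, -1.2, 0.7]
opening: 0.0128
grip_force: 59.1
shift [ 0.02  0.01 -0.01] turn [-0.0001 -0.0001  0.0002] rot [-180.    -0.   177.6] pos [0.5852 0.0482 0.0371]
[-0.13079393 -1.22415266  0.66375873]
```

It's in the detent: force near zero, within 1 mm of home. Release, look at it from above, then travel to the other carriers.

```bash
python3 -m inch '[[[0,0,0,0,0,0,0.35],[0,0,0,0,0,0,0.35],[0,0,-0.5,0,0,0,0.35],[0,0,-0.9,0,0,0,0.4],[0,0,-0.9,0,0,0,0.6],[0,0,-0.9,0,0,0,0.6],[0,0,-0.9,0,0,0,0.6],[0,0,0,0,0,0,0.6]]]'
python3 -m inch '[[[0.143,-0.895,0,0,0,0,0.6],[0.143,-0.895,0,0,0,0,0.6],[0.143,-0.895,0,0,0,0,0.6],[0.143,-0.895,0,0,0,0,0.6],[0.143,-0.895,0,0,0,0,0.6],[0.143,-0.895,0,0,0,0,0.6],[0.143,-0.895,0,0,0,0,0.6],[0.143,-0.895,0,0,0,0,0.6]]]'
python3 -m inch '[[[0.143,-0.895,0,0,0,0,0.6],[0,0,0,0,0,-0.052,0.6],[0,0,0,0,0,-0.05,0.6],[0,0,0,0,0,-0.05,0.6],[0,0,0,0,0,0,0.6],[0,0,0,0,0,0,0.6]]]'
python3 - <<'E'
from h import *
carriers('wrist','pics/w5.png'); carriers('top')
need(.5749,-.2727,.026,205)
p,d,c,M=cam('top'); W=cloud(d,c,M); z=W[...,2]; m=(z>.058)&(z<.08)&(abs(W[...,0]-.584)<.03)&(abs(W[...,1]-.048)<.03); q=W[m]; print(len(q),cv2.minAreaRect((q[:,:2]*1000).astype(np.float32)),np.median(q,0))
E
```

```text
clock: 25.48
eef_pos: [0.5875, 0.0484, 0.2049]
tool_rot: [179.9, 0.4, 177.7]
ft_force: [0.6, -0.1, -1.2]
opening: 0.0514
grip_force: 0.0
clock: 26.48
eef_pos: [0.5269, -0.2362, 0.2]
tool_rot: [179.9, -0.1, 177.7]
ft_force: [0.4, 0.3, 0.8]
opening: 0.0514
grip_force: 0.0
clock: 27.22
eef_pos: [0.5203, -0.2711, 0.2006]
tool_rot: [179.9, -0.0, -155.1]
ft_force: [0.9, 0.1, 0.6]
opening: 0.051
grip_force: 0.0
wrist fin [ 468.7 -408.2] [25.6 14.5] 24.5 0.062 [141  42  28  38 894]
wrist fin [ 611.3 -409.4] [52.8 52.7] 29.8 0.057 [  71  187   65   59 2926]
wrist fin [ 575.1 -273.9] [26.1 13.7] 24.2 0.062 [250 227  17  33 514]
wrist plate [ 468.4 -408.1] [62.5 44.3] 24.9 [ 150   29   51   75 1721]
wrist plate [ 549.1 -285.9] [ 7.  42.6] 23.4 [240 196  43   9 164]
wrist plate [ 566.6 -268.3] [27.  15.8] 48.3 [258 211  16  26 135]
top fin [ 575.8 -272.5] [25.5 16.1] 18.3 0.064 [398 191  11  13  88]
top plate [ 574.7 -273.2] [59.5 42.7] 24.3 [387 186  26  29 211]
shift [-1.22 -0.61  4.37] turn [ 0.0001 -0.0001 -0.0004] rot [ 180.    -0.  -155.1] pos [ 0.5205 -0.2712  0.2009]
77 ((583.74658203125, 49.00810623168945), (24.527416229248047, 13.641063690185547), 0.07908222824335098) [0.58449395 0.04911412 0.06779482]
```

View pics/w5.png

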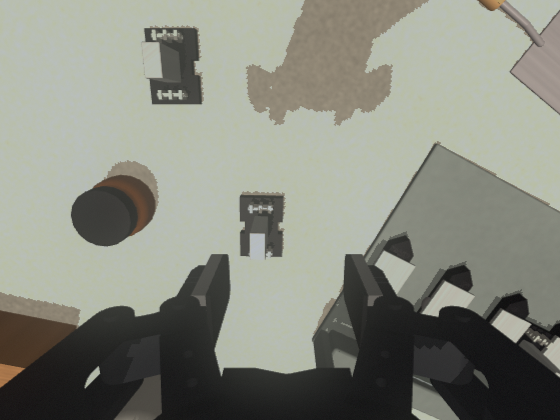

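The wrist view shows carrier C at (262,225), the jar at (105,210), carrier B at (172,65), and the homed carrier at the right edge on its rail. Now grasping C.

```bash
python3 -m inch '[[[-0.6,-0.31,0,0,0,0,0.6],[-0.61,-0.32,0,0,0,0,0.6],[0,0,0.8,0,0,0.002,0.6],[0,0,0.8,0,0,0,0.6],[0,0,0.8,0,0,0,0.6],[0,0,0.4,0,0,0,0.6],[0,0,0,0,0,0,0.6],[0,0,0,0,0,0,0.6]]]'
python3 - <<'E'
from h import *
need(.575,-.2736,.027,204.4)
E
```

```text
clock: 28.38
eef_pos: [0.5761, -0.2745, 0.0908]
tool_rot: [-179.9, 0.1, -155.4]
ft_force: [-0.1, -0.6, 0.2]
opening: 0.0508
grip_force: 0.0
shift [0.02 0.04 1.6 ] turn [-0.0007  0.0005  0.0013] rot [-1.799e+02  1.000e-01 -1.554e+02] pos [ 0.5761 -0.2745  0.0908]
```

```bash
python3 -m inch '[[[0.02,0.04,0.5,0,0,0,0.6],[0,0,0.6,0,0,0,0.6],[0,0,0.5,0,0,0,0.6],[0,0,0,0,0,0,0.6],[0,0,0,0,0,0,0],[0,0,0,0,0,0,0],[0,0,0,0,0,0,0],[0,0,0,0,0,0,0]]]' 60
python3 -m inch '[[[0,0,-0.4,0,0,0,0],[0,0,-0.6,0,0,0,0],[0,0,-0.5,0,0,0.05,0],[0,0,0,0,0,0.05,0],[0,0,0,0,0,0.05,0],[0,0,0,0,0,0,0]]]'
python3 -m inch '[[[0.341,0.775,0,0,0,0,0],[0.341,0.775,0,0,0,0,0],[0.341,0.775,0,0,0,0,0],[0.341,0.775,0,0,0,0,0],[0.341,0.775,0,0,0,0,0],[0.341,0.775,0,0,0,0,0],[0.341,0.775,0,0,0,0,0],[0.341,0.775,0,0,0,0,0]]]'
python3 -m inch '[[[0,0,0,0,0,0,0],[0,0,0,0,0,0,0]]]'
python3 - <<'E'
from h import *
need(.4763,-.0211,.0385,177.6)
E
```

```text
clock: 29.38
eef_pos: [0.5747, -0.2735, 0.0266]
tool_rot: [-179.9, 0.1, -155.4]
ft_force: [-0.1, -0.8, 4.7]
opening: 0.0134
grip_force: 59.8
clock: 30.12
eef_pos: [0.5734, -0.2721, 0.0853]
tool_rot: [180.0, -0.1, 177.8]
ft_force: [-0.9, -0.3, -3.1]
opening: 0.0133
grip_force: 58.9
clock: 31.12
eef_pos: [0.4742, -0.0193, 0.0856]
tool_rot: [180.0, -0.0, 177.8]
ft_force: [0.4, 0.2, -1.8]
opening: 0.0134
grip_force: 59.0
clock: 31.38
eef_pos: [0.4752, -0.0209, 0.0857]
tool_rot: [-180.0, 0.0, 177.7]
ft_force: [0.4, -1.5, -1.7]
opening: 0.013
grip_force: 59.1
shift [-0.03 -0.    1.18] turn [-0.0001  0.0003  0.0007] rot [-180.     0.   177.7] pos [ 0.4752 -0.0209  0.0857]
```

```bash
python3 -m inch '[[[-0.03,0,0.5,0,0,0,0],[0,0,0.45,0,0,0,0],[0,0,0.25,0,0,0,0],[0,0,0,0,0,0,0],[0,0,0,0,0,0,0]]]'
python3 -m inch '[[[0,0,0.04,0,0,0,0],[0,0,0,0,0,0,0]]]'
python3 - <<'E'
from h import *
need(.4763,-.0211,.0353,177.6)
E
```

```text
clock: 32.0
eef_pos: [0.4768, -0.021, 0.0379]
tool_rot: [-180.0, 0.1, 177.6]
ft_force: [1.1, -0.2, -1.2]
opening: 0.0134
grip_force: 59.1
clock: 32.25
eef_pos: [0.4763, -0.0204, 0.036]
tool_rot: [180.0, 0.0, 177.7]
ft_force: [0.6, -0.1, -1.3]
opening: 0.0133
grip_force: 59.1
shift [-0.   -0.02  0.02] turn [0.0001 0.0002 0.0003] rot [180.    0.  177.7] pos [ 0.4763 -0.0204  0.036 ]
```

```bash
python3 -m inch '[[[-0.3,-0.02,0.01,0,0,0,0],[-0.3,0,0,0,0,0,0],[-0.3,0,0,0,0,0,0],[-0.3,0,0,0,0,0,0],[-0.2,0,0,0,0,0,0],[0,0,0,0,0,0,0]]]'
python3 - <<'E'
from h import *
need(.5812,-.0255,.0353,177.6)
E
```

```text
clock: 33.0
eef_pos: [0.5327, -0.0237, 0.0353]
tool_rot: [-180.0, 0.0, 177.6]
ft_force: [-0.8, -0.1, -1.7]
opening: 0.0132
grip_force: 59.1
shift [-1.21  0.   -0.  ] turn [-0.0001  0.0001  0.0003] rot [-180.     0.   177.6] pos [ 0.5327 -0.0237  0.0353]
```

```bash
python3 -m inch '[[[-0.2,0,0,0,0,0,0],[-0.25,0,0,0,0,0,0],[-0.25,0,0,0,0,0,0],[-0.2,0,0,0,0,0,0],[-0.2,0,0,0,0,0,0],[-0.1,0,0,0,0,0,0],[-0.04,0,0,0,0,0,0],[0,0,0,0,0,0,0]]]'
python3 - <<'E'
from h import *
need(.5812,-.0255,.0353,177.6)
E
```

```text
clock: 34.0
eef_pos: [0.5814, -0.0255, 0.0353]
tool_rot: [180.0, -0.0, 177.6]
ft_force: [-0.8, -0.2, -2.4]
opening: 0.0137
grip_force: 59.2
shift [ 0.01 -0.   -0.  ] turn [ 0.0001 -0.0001  0.0003] rot [180.   -0.  177.6] pos [ 0.5814 -0.0255  0.0353]
```

```bash
python3 -m inch '[[[0,0,0,0,0,0,0.35],[0,0,0,0,0,0,0.35],[0,0,-0.5,0,0,0,0.35],[0,0,-0.9,0,0,0,0.4],[0,0,-0.9,0,0,0,0.6],[0,0,-0.9,0,0,0,0.6],[0,0,-0.9,0,0,0,0.6],[0,0,0,0,0,0,0.6]]]'
python3 -m inch '[[[0.22,-0.88,0,0,0,0,0.6],[0.22,-0.88,0,0,0,0,0.6],[0.22,-0.88,0,0,0,0,0.6],[0.22,-0.88,0,0,0,0,0.6],[0.22,-0.88,0,0,0,0,0.6],[0.22,-0.88,0,0,0,0,0.6],[0.22,-0.88,0,0,0,0,0.6],[0.22,-0.88,0,0,0,0,0.6]]]'
python3 -m inch '[[[0.22,-0.88,0,0,0,0,0.6],[0.22,-0.88,0,0,0,0,0.6],[0.22,-0.88,0,0,0,-0.052,0.6],[0,0,0,0,0,-0.05,0.6],[0,0,0,0,0,-0.05,0.6],[0,0,0,0,0,0,0.6],[0,0,0,0,0,0,0.6]]]'
python3 - <<'E'
from h import *
carriers('wrist')
need(.4685,-.4081,.026,204.8)
p,d,c,M=cam('top'); cv2.imwrite('pics/t6.png',p[:,:,::-1]); W=cloud(d,c,M); z=W[...,2]; m=((z>.058)&(z<.08)&(W[...,0]>.5)&(W[...,0]<.62)&(W[...,1]>-.17)).astype(np.uint8)
N,l,s,ce=cv2.connectedComponentsWithStats(m)
for i in range(1,N):
    if s[i,4]>30: q=W[l==i]; print(s[i,4],cv2.minAreaRect((q[:,:2]*1000).astype(np.float32)))
E
```

```text
clock: 35.0
eef_pos: [0.5841, -0.0262, 0.2032]
tool_rot: [180.0, 0.5, 177.6]
ft_force: [0.1, 0.3, -0.3]
opening: 0.0513
grip_force: 0.0
clock: 36.0
eef_pos: [0.499, -0.3046, 0.1983]
tool_rot: [179.9, -0.1, 177.7]
ft_force: [-0.0, 0.3, -0.3]
opening: 0.0514
grip_force: 0.0
clock: 36.88
eef_pos: [0.4688, -0.4082, 0.1987]
tool_rot: [180.0, -0.0, -155.1]
ft_force: [0.6, 1.3, 0.1]
opening: 0.0514
grip_force: 0.0
wrist fin [ 468.1 -408.8] [25.9 13.7] 25.1 0.062 [278 175  17  33 556]
wrist fin [ 608.8 -396.8] [52.9 26.4] 7.8 0.057 [ 216  294   36   51 1145]
wrist plate [ 468.2 -408.8] [63.9 42.5] 24.9 [ 264  147   45   65 1633]
wrist plate [ 585.7 -402. ] [38.   7.5] 73.5 [230 271  27  28 192]
shift [0.01 0.   4.32] turn [ 0.0002 -0.0001  0.0007] rot [ 180.    -0.  -155.1] pos [ 0.4689 -0.4082  0.1989]
79 ((583.6600341796875, 49.17445373535156), (13.95566177368164, 24.77587890625), 89.6481704711914)
72 ((582.4970703125, -24.04579734802246), (13.768542289733887, 26.0898380279541), 83.67494201660156)
84 ((579.7490844726562, 384.16070556640625), (96.6327896118164, 9.378364562988281), 89.56568145751953)
38 ((574.8828125, 304.8088684082031), (53.447914123535156, 4.580663681030273), 84.55082702636719)
63 ((537.5477294921875, 433.73577880859375), (6.472438812255859, 71.09455108642578), 86.09654235839844)
47 ((533.7872314453125, 278.9749450683594), (4.648386001586914, 64.1675033569336), 86.98159790039062)
```

```bash
python3 -m inch '[[[0.02,-0.01,0.8,0,0,0,0.6],[0,0,0.8,0,0,0,0.6],[0,0,0.8,0,0,0,0.6],[0,0,0.4,0,0,0,0.6],[0,0,0,0,0,0,0.6],[0,0,0,0,0,0,0.6]]]'
python3 - <<'E'
from h import *
need(.4683,-.4085,.026,204.9)
E
```

```text
clock: 37.72
eef_pos: [0.4692, -0.4101, 0.0888]
tool_rot: [-179.9, 0.1, -155.0]
ft_force: [0.4, -0.1, 0.6]
opening: 0.0517
grip_force: 0.0
shift [0.   0.05 1.57] turn [-0.0008  0.0003  0.0005] rot [-1.799e+02  1.000e-01 -1.550e+02] pos [ 0.4692 -0.4101  0.0888]
```

```bash
python3 -m inch '[[[0,0.05,0.5,0,0,0,0.6],[0,0,0.6,0,0,0,0.6],[0,0,0.47,0,0,0,0.6],[0,0,0,0,0,0,0.6],[0,0,0,0,0,0,0],[0,0,0,0,0,0,0],[0,0,0,0,0,0,0],[0,0,0,0,0,0,0]]]' 60
python3 -m inch '[[[0,0,-0.4,0,0,0,0],[0,0,-0.6,0,0,0,0],[0,0,-0.5,0,0,0.05,0],[0,0,0,0,0,0.05,0],[0,0,0,0,0,0.052,0],[0,0,0,0,0,0,0]]]'
python3 -m inch '[[[0.023,0.87,0,0,0,0,0],[0.023,0.87,0,0,0,0,0],[0.023,0.87,0,0,0,0,0],[0.023,0.87,0,0,0,0,0],[0.023,0.87,0,0,0,0,0],[0.023,0.87,0,0,0,0,0],[0.023,0.87,0,0,0,0,0],[0.023,0.87,0,0,0,0,0]]]'
python3 -m inch '[[[0.023,0.87,0,0,0,0,0],[0,0,0,0,0,0,0],[0,0,0,0,0,0,0]]]'
python3 - <<'E'
from h import *
need(.4732,-.0950,.0385,177.6)
E
```

```text
clock: 38.72
eef_pos: [0.4682, -0.4082, 0.0257]
tool_rot: [-179.9, 0.1, -155.0]
ft_force: [0.9, -0.6, 4.9]
opening: 0.0132
grip_force: 58.8
clock: 39.48
eef_pos: [0.4674, -0.4069, 0.0846]
tool_rot: [180.0, -0.0, 177.8]
ft_force: [0.1, 0.6, -1.9]
opening: 0.013
grip_force: 58.6
clock: 40.48
eef_pos: [0.4715, -0.1277, 0.0848]
tool_rot: [180.0, 0.0, 177.8]
ft_force: [0.7, -0.2, -1.3]
opening: 0.0136
grip_force: 58.9
clock: 40.85
eef_pos: [0.4721, -0.0948, 0.0848]
tool_rot: [-180.0, 0.0, 177.7]
ft_force: [0.0, -1.8, -1.2]
opening: 0.0131
grip_force: 59.0
shift [-0.03 -0.    1.16] turn [-0.0002  0.0001  0.0007] rot [-180.     0.   177.7] pos [ 0.4721 -0.0948  0.0848]
```

Bottom on deck corresponds to TCP z = 0.0337, so I'll target about 0.0345.

```bash
python3 -m inch '[[[-0.03,0,0.5,0,0,0,0],[0,0,0.45,0,0,0,0],[0,0,0.25,0,0,0,0],[0,0,0,0,0,0,0],[0,0,0.05,0,0,0,0],[0,0,0,0,0,0,0],[0,0,0,0,0,0,0]]]'
python3 - <<'E'
from h import *
need(.4732,-.0950,.0345,177.6)
E
```

```text
clock: 41.72
eef_pos: [0.4737, -0.0942, 0.0349]
tool_rot: [180.0, 0.1, 177.7]
ft_force: [0.2, -0.1, -1.7]
opening: 0.0129
grip_force: 58.9
shift [ 0.01 -0.02  0.01] turn [0.     0.0003 0.0003] rot [1.800e+02 1.000e-01 1.777e+02] pos [ 0.4737 -0.0942  0.0349]
```

```bash
python3 -m inch '[[[-0.3,-0.02,0.01,0,0,0,0],[-0.3,0,0,0,0,0,0],[-0.3,0,0,0,0,0,0],[-0.3,0,0,0,0,0,0],[-0.2,0,0,0,0,0,0],[0,0,0,0,0,0,0]]]'
python3 - <<'E'
from h import *
need(.5781,-.0994,.0345,177.6)
E
```

```text
clock: 42.48
eef_pos: [0.5299, -0.0973, 0.034]
tool_rot: [-180.0, 0.0, 177.7]
ft_force: [-0.7, 0.1, -1.8]
opening: 0.013
grip_force: 59.0
shift [-1.21 -0.   -0.01] turn [-0.0001  0.0001  0.0004] rot [-180.     0.   177.7] pos [ 0.5299 -0.0973  0.034 ]
```

```bash
python3 -m inch '[[[-0.2,0,0,0,0,0,0],[-0.25,0,0,0,0,0,0],[-0.25,0,0,0,0,0,0],[-0.2,0,0,0,0,0,0],[-0.2,0,0,0,0,0,0],[-0.1,0,0,0,0,0,0],[-0.04,0,0,0,0,0,0],[0,0,0,0,0,0,0]]]'
python3 -m inch '[[[0,0,0,0,0,0,0.35],[0,0,0,0,0,0,0.35],[0,0,-0.5,0,0,0,0.35],[0,0,-0.9,0,0,0,0.4],[0,0,-0.9,0,0,0,0.6],[0,0,-0.9,0,0,0,0.6],[0.8,0.2,-0.9,0,0,0,0.6],[0.9,0.4,-0.9,0,0,0,0.6]]]'
python3 -m inch '[[[0.8,0.4,0,0,0,0,0.6],[0.0,0.4,0,0,0,0,0.6],[0,0.5,0,0,0,0,0.6],[0,0,0,0,0,0,0.6]]]'
python3 - <<'E'
from h import *
D=R.from_euler('z',-2.4,degrees=True).as_matrix(); O=np.array([.5812,-.0255,0])
for n in ('wrist','top'):
    p,d,c,M=cam(n); cv2.imwrite(f'pics/{n}7.png',p[:,:,::-1]); W=(cloud(d,c,M)-O)@D; z=W[...,2]
    m=((z>.055)&(z<.08)&(W[...,0]>-.08)&(W[...,0]<.06)&(abs(W[...,1])<.12)).astype(np.uint8)
    N,l,s,ce=cv2.connectedComponentsWithStats(m)
    for i in range(1,N):
        if s[i,4]>30: q=W[l==i]; print(n,s[i,4],cv2.minAreaRect((q[:,:2]*1000).astype(np.float32)),q[:,2].max())
    m=(z>.2)&(z<.28)&(W[...,0]>.05)&(W[...,0]<.14)&(abs(W[...,1])<.05); q=W[m]
    if len(q): print('cover top',len(q),np.median(q,0),q[:,2].max(),q[q[:,2]>q[:,2].max()-.008].mean(0))
print(pose()[1]['eef_pos'],pose()[1]['joint_pos'])
E
```

```text
clock: 43.48
eef_pos: [0.5787, -0.0992, 0.034]
tool_rot: [180.0, -0.0, 177.6]
ft_force: [-0.3, -0.0, -0.1]
opening: 0.0131
grip_force: 59.1
clock: 44.48
eef_pos: [0.5114, -0.073, 0.2354]
tool_rot: [-180.0, 0.1, 177.6]
ft_force: [-0.1, 0.0, 1.0]
opening: 0.0514
grip_force: 0.0
clock: 44.98
eef_pos: [0.4828, -0.0169, 0.2339]
tool_rot: [180.0, 0.0, 177.9]
ft_force: [0.0, -0.0, 0.2]
opening: 0.0514
grip_force: 0.0
wrist 404 ((0.10401344299316406, 0.3651309013366699), (26.58327293395996, 13.338092803955078), 0.2965507209300995) 0.06990883442079099
top 72 ((0.3937702178955078, -72.26567840576172), (24.89737892150879, 11.34189224243164), 1.6972514390945435) 0.07267423596363609
cover top 606 [1.01533662e-01 1.73479265e-04 2.32168343e-01] 0.26146554844986536 [ 0.10419509 -0.00036132  0.25768673]
[ 0.48245561 -0.01986409  0.23396476] [-34.61455972  11.33577163  41.31527418  97.55706303  -7.68404844
  74.00568134  95.90770615]
```

View pics/wrist7.png

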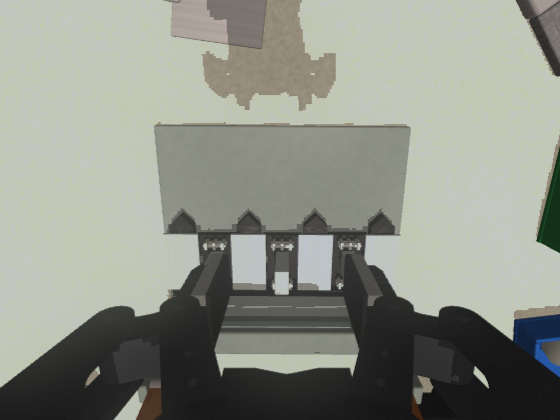

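All three carriers show home at (215/282/350, 262) on their rails, and the cover bar measures dock x = 0.104, z = 0.254. Now regrasp the bar from above.

```bash
python3 -m inch '[[[0,0,-0.6,0,0,0.0557,0.35],[0,0,-0.6,0,0,0.0557,0.35],[0,0,-0.5,0,0,0.0557,0.35],[0,0,0,0,0,0.0557,0.35],[0,0,0,0,0,0.0557,0.35],[0,0,0,0,0,0.0557,0.35],[0,0,0,0,0,0.0557,0.35],[0,0,0,0,0,0.0557,0.35]]]' 25
python3 -m inch '[[[0,0,0,0,0,0.055,0.35],[0,0.7,0,0,0,0,0.35],[0,0.8,0,0,0,0,0.35],[0,0.8,0,0,0,0,0.35],[0,0.8,0,0,0,0,0.35],[0,0.8,0,0,0,0,0.35],[0,0.8,0,0,0,0,0.35],[0,0,0,0,0,0,0.35]]]'
python3 - <<'E'
from h import *
need(.6851,-.030,.2375,87.6)
E
```

```text
clock: 46.08
eef_pos: [0.4823, -0.0209, 0.3021]
tool_rot: [180.0, 0.1, 97.0]
ft_force: [0.9, 0.6, -0.7]
opening: 0.0297
grip_force: 0.0
clock: 47.08
eef_pos: [0.6713, -0.0292, 0.2997]
tool_rot: [-179.9, 0.2, 87.5]
ft_force: [-0.6, -0.4, 0.3]
opening: 0.0302
grip_force: 0.0
shift [0.   0.35 1.55] turn [-0.0007  0.001  -0.0008] rot [-179.9    0.2   87.5] pos [ 0.6713 -0.0292  0.2997]
```

```bash
python3 -m inch '[[[0,0.35,0,0,0,0,0.35],[0,0,0,0,0,0,0.35],[0,0,0.4,0,0,0,0.35],[0,0,0.4,0,0,0,0.35],[0,0,0.4,0,0,0,0.35],[0,0,0.3,0,0,0,0.35],[0,0,0,0,0,0,0.35]]]' 25
python3 -m inch '[[[0,0,0,0,0,0,0],[0,0,0,0,0,0,0],[0,0,0,0,0,0,0],[0,0,0,0,0,0,0]]]'
python3 - <<'E'
from h import *
T,o=pose(); g=o['eef_pos']-[0,0,0]; O=np.array([.5812,-.0255])
b=(g[:2]-O)@[.9991,-.0419]; dz=g[2]+.0187-.105; print(b,dz,'theta',np.arctan2(dz,.09-b),np.hypot(dz,b-.09))
a=np.linspace(np.arctan2(.149,.09-b),-0.01,20); A=np.c_[-np.cos(a),np.sin(a)]*.15
print((np.diff(A,axis=0)/.04*[1,-1]).round(2).tolist())
E
```

```text
clock: 47.95
eef_pos: [0.6831, -0.0275, 0.2409]
tool_rot: [-179.9, -0.0, 87.5]
ft_force: [0.2, -1.1, -0.5]
opening: 0.0301
grip_force: 0.0
clock: 48.45
eef_pos: [0.6843, -0.028, 0.2429]
tool_rot: [179.9, 0.0, 87.5]
ft_force: [0.5, 0.0, 2.5]
opening: 0.009
grip_force: 25.2
0.1031081735377309 0.1566236471059817 theta 1.6542939140626516 0.15717121570527587
[[-0.33, -0.01], [-0.33, 0.01], [-0.33, 0.04], [-0.32, 0.07], [-0.31, 0.1], [-0.3, 0.13], [-0.29, 0.15], [-0.28, 0.18], [-0.26, 0.2], [-0.24, 0.22], [-0.22, 0.24], [-0.2, 0.26], [-0.18, 0.28], [-0.15, 0.29], [-0.12, 0.31], [-0.1, 0.31], [-0.07, 0.32], [-0.04, 0.33], [-0.01, 0.33]]
```

```bash
python3 -m inch '[[[0,-0.33,-0.01,0,0,0,0],[0,-0.33,0.01,0,0,0,0],[0,-0.33,0.04,0,0,0,0],[0,-0.32,0.07,0,0,0,0],[0,-0.31,0.1,0,0,0,0],[0,-0.3,0.13,0,0,0,0],[0,-0.29,0.15,0,0,0,0],[0,0,0,0,0,0,0]]]'
python3 -m inch '[[[0,-0.28,0.18,0,0,0,0],[0,-0.26,0.2,0,0,0,0],[0,-0.24,0.22,0,0,0,0],[0,-0.22,0.24,0,0,0,0],[0,-0.2,0.26,0,0,0,0],[0,-0.18,0.28,0,0,0,0],[0,0,0,0,0,0,0]]]'
python3 -m inch '[[[0,-0.15,0.29,0,0,0,0],[0,-0.12,0.31,0,0,0,0],[0,-0.1,0.31,0,0,0,0],[0,-0.07,0.32,0,0,0,0],[0,-0.03,0.3,0,0,0,0],[0,0,0,0,0,0,0]]]'
```

```text
clock: 49.45
eef_pos: [0.5949, -0.0242, 0.2227]
tool_rot: [-180.0, -0.0, 87.5]
ft_force: [-1.4, 0.6, 0.5]
opening: 0.0084
grip_force: 25.2
clock: 50.32
eef_pos: [0.541, -0.0219, 0.1665]
tool_rot: [179.9, 0.1, 87.5]
ft_force: [5.0, -1.6, -5.0]
opening: 0.009
grip_force: 25.6
clock: 51.08
eef_pos: [0.5216, -0.0211, 0.1047]
tool_rot: [-180.0, 0.1, 87.5]
ft_force: [5.9, -0.5, -1.8]
opening: 0.0087
grip_force: 25.1
```

Continue down to the stop.

```bash
python3 -m inch '[[[0,0,0.2,0,0,0,0],[0,0,0.1,0,0,0,0],[0,0,0,0,0,0,0]]]'
python3 -m inch '[[[0,0,0.1,0,0,0,0],[0,0,0.1,0,0,0,0],[0,0,0,0,0,0,0]]]'
```

```text
clock: 51.45
eef_pos: [0.5212, -0.021, 0.0937]
tool_rot: [-179.9, 0.0, 87.5]
ft_force: [3.6, -1.1, 1.9]
opening: 0.009
grip_force: 25.2
clock: 51.82
eef_pos: [0.5213, -0.0212, 0.0903]
tool_rot: [-180.0, -0.2, 87.5]
ft_force: [-7.5, 1.2, 31.3]
opening: 0.0087
grip_force: 29.5
```

```bash
python3 -m inch '[[[0,0,-0.08,0,0,0,0],[0,0,0,0,0,0,0.35],[0,0,0,0,0,0,0.35],[0,0,-0.5,0,0,0,0.35],[0,0,-0.8,0,0,0,0.35],[0,-0.5,-0.8,0,0,0,0.35],[0,-0.8,-0.8,0,0,0,0.35],[0,-0.8,0,0,0,0,0.35]]]'
python3 -m inch '[[[0,-0.3,0,0,0,0,0.35],[0,0,0,0,0,0,0.35]]]'
python3 - <<'E'
from h import *
D=R.from_euler('z',-2.4,degrees=True).as_matrix(); O=np.array([.5812,-.0255,0])
for n in ('top','wrist'):
    p,d,c,M=cam(n); W=(cloud(d,c,M)-O)@D; z=W[...,2]
    if n=='top':
        cv2.imwrite('pics/t8.png',p[:,:,::-1]); m=(p.min(-1)>120)&(z<.06)&(abs(W[...,0]+.1)<.07)&(abs(W[...,1]-.375)<.07); print('bin',m.sum())
    m=(z>.09)&(z<.14)&(W[...,0]>-.075)&(W[...,0]<-.045)&(abs(W[...,1])<.045); print(n,'bar z top',m.sum(),np.median(W[m],0))
    m=(z>.09)&(z<.14)&(W[...,0]>-.01)&(W[...,0]<.08)&(abs(W[...,1])<.1); q=W[m]
    if len(q)>50: print('slope',np.polyfit(q[:,0],q[:,2],1))
p,d,c,M=cam('scene'); cv2.imwrite('pics/s8.png',cv2.resize(p[150:300,90:330,::-1],None,fx=2.5,fy=2.5))
E
```

```text
clock: 52.82
eef_pos: [0.4376, -0.0177, 0.2063]
tool_rot: [179.9, 0.0, 87.5]
ft_force: [-0.6, 0.5, 0.0]
opening: 0.03
grip_force: 0.0
clock: 53.08
eef_pos: [0.424, -0.0161, 0.2045]
tool_rot: [-179.8, -0.1, 87.6]
ft_force: [-0.2, -0.1, 0.5]
opening: 0.0299
grip_force: 0.0
bin 168
top bar z top 196 [-0.05946585 -0.0003374   0.10851443]
slope [0.00067633 0.1066102 ]
wrist bar z top 1727 [-0.06129901  0.00337787  0.10896894]
slope [-0.00341624  0.10695581]
```

View pics/s8.png

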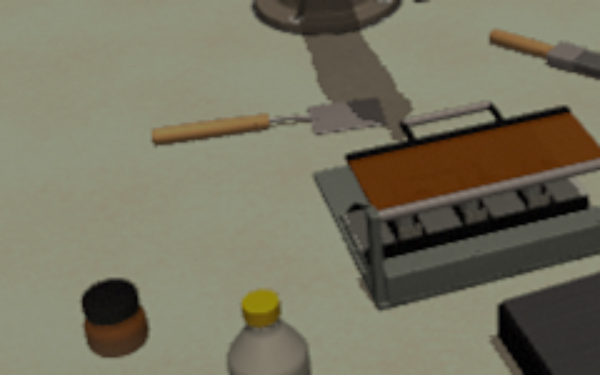

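View pics/t8.png

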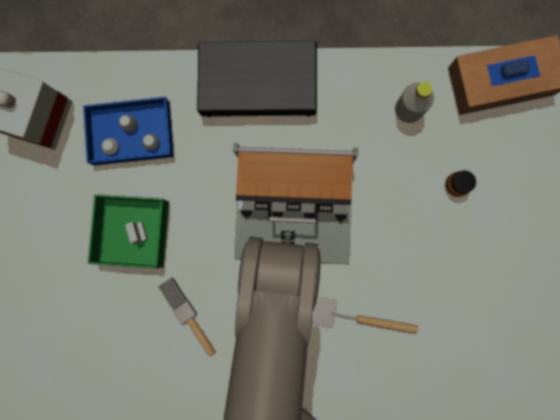

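The cover is level (slope about 0), the bracket is in the bin at (137,233), the carriers are on their rails at (262/294/325, 208), and the jar stands at (461,183). Handing in.

```bash
python3 -c "
from plant import ctrl
print(ctrl.job_done())"
```

```text
the job is handed in; nothing more can be done
None
```

I handed the job in at about 53 s: the last images showed the bracket (the only failed print present) in the bin, all three carriers home on their rails, the cover level and released, and the jar standing; no verdict was returned.

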